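# Seat a spindle in the gauge and run the gauge arm out to the set mark

### The job

On the dark granite gauge stand, slide the brass spindle upright along its slot, its flange passing under the slot's overhanging lips, until it is fully home against the end stop, and let it go. Then squeeze the lock button on the head of the telescoping gauge arm, draw the arm out until its pointer points into the gap of the two-pronged index rider on the scale, and finish while still holding the head there, standing still with the button squeezed. Leave the rider where it is set, and leave the other things on the bench alone.

Things in the scene. Friction and masses are not known exactly. Their poses are not given: they have to be found in the camera images.
- gauge: Gauge stand, fixed to the bench (place and yaw vary): dark granite plate, top 15 mm above the bench, x -130 to +100, y -265 to +165 from its origin (at bench level). Its axes: x along the work slot to the end stop, away from the robot; y the way the arm extends; z up. Arm's fixed sleeve: on x = 0, y -250 to -95, top 90 above the bench. Scale bar: x 45 to 65, y -57 to 97, top 45 above the bench.
- nest (a point): Middle of the spindle's underside when home: on the granite, on the slot's centre line, axes as the gauge's. From here: slot walls 41 mm apart, 13 high, x -79 to +26; flared guides (59 wide at the mouth) before them to x = -103; overhanging lips from x = -49 on, 29 mm gap, underside 13 and top 18 above the granite. End stop: low steel cross bar, 18 high.
- spindle_mid (a point): Centre (half-way up) of the loose upright brass spindle, 95 mm tall, about 0.25 kg, standing on the granite in the slot's mouth, 84 to 104 mm short of home and up to 3 mm off the slot's line. Flange 36 diameter x 10 at the bottom, body 24 diameter to 40 up, stem 14 diameter from 44 to 95 up: grasp the stem from above, about 28 mm above this point (tips clear of the shoulder), 20 N or more; slides easily.
- head (a point): Centre of the grey grip head at the end of the telescoping arm, 78 mm above the bench: 28 (x) x 26 (y) x 36 (z) mm; grasp it across x from above. A black lock button 20 (y) x 22 (z) stands 8 mm proud of its +x face: 36 wide in all, 31 with the button in. A feeler rod, 6 diameter, runs to 54 mm ahead (+y); the pointer branches off it towards +x, 35 mm ahead.
- slide (a joint): Extension of the telescoping arm, m, 0 parked (start) to 0.12, along the gauge's +y. A pin inside the sleeve locks it (about 2.5 mm of play) unless the button is in by more than about 3 mm. A return spring pulls it back with 2 to 3.5 N; friction about 1 N.
- button (a joint): Travel of the lock button into the head, m, 0 out to 0.005 fully in, towards the gauge's -x. Spring: 3 N to start, 5.5 N fully in; squeezing the head between the fingers with 15 to 30 N pushes it fully in. It springs out, and the pin locks again, when let go.
- pointer (a point): Tip of the thin steel pointer carried by the arm, over the edge of the scale bar: 43.5 mm in x, 35 mm in y, -26 mm in z from the head's centre.
- index (a point): Middle of the 12 mm gap between the two prongs of the dark steel index rider on the scale bar (22 long in y, 15 high, stiff to move), set 45 to 100 mm in +y from the parked pointer. The prongs begin 2 mm beyond the pointer's tip in x, so the pointer passes freely. Axes as the gauge's; the pointer is on the mark when its y equals this point's.
- adapter_mid (a point): Bystander: centre of a dark steel stepped adapter, 38 diameter, 55 mm tall, standing on the bench.
- micrometer_mid (a point): Bystander: middle of a micrometer about 137 x 65 mm, 12 mm thick, lying on the bench.
- block_mid (a point): Bystander: centre of a steel block 60 x 35 x 30 mm on the bench.
Not all that is in view belongs to the job. What is shaped like the part that bears spindle_mid but green is not meant.

How it is judged (in metres and radians):
On the way, in this order (a step that is already met when the one before it is completed fails the run):
1. the spindle stands home against the end stop and is let go, the arm still parked (x of spindle_mid in the frame of nest between -0.004 and 0.004 m and y of spindle_mid in the frame of nest between -0.006 and 0.006 m and z of spindle_mid in the frame of nest below 0.0525 m and angle between spindle_mid's own z axis and vertical below 0.1 rad and contact force between the fingers and spindle below 0.1 N and value of joint slide below 0.01 m), for 0.2 s.
2. the button is squeezed and the arm is on its way out (value of joint button above 0.003 m and value of joint slide above 0.02 m), for 0.05 s.
At the end, for the whole second after the job is handed in: The spindle stands upright (within 0.1 rad) in the slot within 4 mm of home and untouched; the pointer is within 5 mm of the middle of the rider's gap along the scale and still (under 10 mm/s); the fingers hold the arm's head (over 3 N) with the button at least 3.5 mm in (x of spindle_mid in the frame of nest between -0.004 and 0.004 m and y of spindle_mid in the frame of nest between -0.006 and 0.006 m and z of spindle_mid in the frame of nest below 0.0525 m and angle between spindle_mid's own z axis and vertical below 0.1 rad and y of pointer in the frame of index between -0.005 and 0.005 m and value of joint button above 0.0035 m and contact force between the fingers and slide above 3 N and velocity of joint slide between -0.01 and 0.01 m/s and contact force between each of the arm, the fingers and spindle below 0.1 N); the arm keeps its last pose, push and grip.
It fails at once if the index rider is shifted (distance of index from where it was at the start of the episode above 0.005 m).
It fails at once if the spindle is lifted out or knocked over (z of spindle_mid in the frame of nest above 0.11 m or angle between spindle_mid's own z axis and vertical above 0.6 rad).
It fails at once if a bystander is disturbed (distance of any of adapter_mid, micrometer_mid, block_mid from where it was at the start of the episode above 0.03 m).
It also fails if it takes over 51 s, if anything falls off the work surface, if the arm or the gripper's body presses on something with over 40 N, if the wrist force passes 120 N, or if a joint passes its speed limit or range.

### The arm

A 7-joint arm with a two-finger parallel gripper is mounted at the origin on the work surface. World frame = base frame: x ahead of the robot, y to its left, z up, the work surface at z = 0. Lengths are in m, angles in degrees, forces in N, time in s.
With the tool pointing down it reaches from about 0.4 to 0.85 m from the base axis. Payload 10.4 kg.
Tool frame: the origin (TCP) lies at the very end of the fingers, on their centre line; the grasp point (between the pads) lies 19 mm behind it (r.grip_depth is the distance from the TCP to the grasp point, in m); z points along the fingers, y is the line along which they close (so a half turn about z gives the same grasp; the last joint's range is limited). The gripper opens to 85 mm and grips with 20 to 120 N. Pads are 22 mm wide; open, the fingers measure 114 mm over their backs; the gripper's body (76 mm by 85 mm) begins 54 mm behind the grasp point. The pads swing forward as they close: fully open they stand 13 mm farther back than shut.
Start: joints at [-76.753, 19.034, -3.707, 83.658, 1.238, 77.344, -5.071], TCP at [0.157, 0.605, 0.231] pointing down, gripper open.
Joint ranges: [-148.97, 148.97], [-28.65, 121.19], [-84.17, 76.75], [9.2, 138.47], [-72.65, 252.65], [3.7, 117.97], [-149.18, 149.18]. Speed limits (degrees/s): [127.2, 127.2, 159.86, 159.86, 180, 180, 180].

### API

Orientations are given as a 3x3 rotation matrix whose columns are the frame's x, y, z axes.
In Python, from bench import r, camera, calibration gives the robot as it stands.
- The arm moves only by the shell command python3 -m inch 'ROWS' [FORCE]. ROWS is JSON, one flat list of numbers, 5 for each row, row after row: the shift along the tool's x, y, z in units of 40 mm (1.0 is 40 mm), then the turn about the tool's z in units of 5 degrees (1.0 is 5 degrees), then the finger opening in mm, from 0 to 85.4. In form: [x, y, z, twist, hand, x, y, z, twist, hand, ...]. A call has 1 to 5 rows; each row shifts and turns the commanded pose from where the row before left it, along the tool's axes as they then stand; what a row does not reach is not made up. A row lasts 1/8 s, in which the tool goes at most 62.5 mm and 10.7 degrees, less where a joint would pass 70% of its speed; a pose out of reach is approached as far as the arm can. A call is refused whole if a number of a shift passes 1 or a number of a turn 1, either way. A call with a gripper value outside its range is refused whole. The fingers move at their own pace and stop on an object; FORCE is the grip in N (left out, the last holds). Time passes only in rows, so rows that do not move let the fingers close. It gives the time, the measured TCP pose, the force, the opening and the grip force at its end, in the units of the state.
- r.get_obs(): the state, without advancing time (a new reading comes with each control period).
- camera(name): name is "scene" or "top" or "wrist"; returns the picture (480x640x3 uint8, red, green, blue); there is no depth.
- calibration(name): a dict with "vfov" (degrees; the focal length in pixels is half the picture's height over the tangent of half this angle, whatever the lens; pixels are square), "cx", "cy" (the principal point, pixels), "rvec" (rotation vector, rad) and "tvec" (3), from world to camera coordinates, as OpenCV has them; the wrist camera has in their place "mount" (4x4, takes a point from camera to tool coordinates, whose origin is the TCP and whose axes are the flange's). Camera axes: x right, y down, z forward; pixel columns grow to the right and rows downward; lengths in m; the calibration is good to about 2 mm. A picture is of the moment at which its call begins: read the wrist's pose just before it. calibration takes no time and is no camera call.
- r.finish_job(): hands the job in; it is judged then, once.
The state is a dict: "time": time; "qpos": joint angles; "qd": joint speeds; "tau": joint torques, N m; "position": TCP position; "tool_rot": TCP orientation; "contact_force": force on the tool from outside, world axes, zero at the start; "ft_torque": the same for the moment, N m; "grip_width": finger opening in m; "finger_force": force on a finger pad.
Only numpy, scipy, OpenCV 4.12 (cv2) and the standard library are available. Lean on these libraries where they do the work, as an engineer would, in place of code of your own. Each camera call takes 0.05 s, during which the arm holds its last target. There are 200 camera calls.

## Working session

There is one attempt and no reset: what is moved stays moved. The work goes in short steps, Python scripts to look and compute and a shell command to move; the robot and the scene stay as the last step left them, time stands still between calls to the robot, and variables do not carry over. Pictures are saved under pics/ and viewed, at most 10 in all, crops included, and the job is handed in when it is done.

```bash
ls; mkdir -p pics
python3 - <<'E'
from bench import r,camera,calibration
import cv2
print(r.get_obs())
for n in("scene","top","wrist"):
    print(n,calibration(n)); cv2.imwrite(f"pics/{n}0.png",camera(n)[:,:,::-1])
E
```

```text
pics
{'time': 0.0, 'qpos': array([-76.75142791,  19.07493715,  -3.70732684,  83.70653702,
         1.23874621,  77.34376908,  -5.06947783]), 'qd': array([ 0.05994696,  0.04644416,  0.09096168, -0.06496263, -0.02748291,
       -0.04277479, -0.10562744]), 'tau': array([-2.02190781e-04, -6.25426912e+01,  4.89035610e-02, -3.91632092e+01,
        1.61161280e-02,  9.49086389e-03, -2.01343966e-06]), 'position': array([0.15685935, 0.60459926, 0.23047924]), 'tool_rot': array([[-9.67970381e-01,  2.51064252e-01, -2.89394558e-04],
       [ 2.51064404e-01,  9.67969282e-01, -1.46122506e-03],
       [-8.67363342e-05, -1.48707925e-03, -9.99998891e-01]]), 'contact_force': array([-0.4750685 ,  0.14227724,  0.38140199]), 'ft_torque': array([-0.03595371,  0.01629834,  0.01734438]), 'finger_force': 0.0, 'grip_width': 0.08544737715521433}
scene {'vfov': 45.673828662249946, 'cx': 321.03809421604177, 'cy': 248.26819898419947, 'rvec': array([ 2.35097988,  0.63647998, -0.23303518]), 'tvec': array([-0.46210268, -0.17599675,  1.37812814])}
top {'vfov': 45.632689960008236, 'cx': 321.648735820925, 'cy': 237.93792624629899, 'rvec': array([ 2.19530058, -2.17239503,  0.07273183]), 'tvec': array([-0.03825601,  0.53581888,  1.28011667])}
wrist {'vfov': 70.69716522675101, 'cx': 318.08859983882707, 'cy': 240.46955595157883, 'mount': array([[ 1.21939673e-03, -9.60278291e-01, -2.79041425e-01,
         6.96349488e-02],
       [ 9.99999018e-01,  9.78114797e-04,  1.00391233e-03,
        -4.49302742e-04],
       [-6.91100672e-04, -2.79042375e-01,  9.60278540e-01,
        -1.42767889e-01],
       [ 0.00000000e+00,  0.00000000e+00,  0.00000000e+00,
         1.00000000e+00]])}
```

View pics/top0.png

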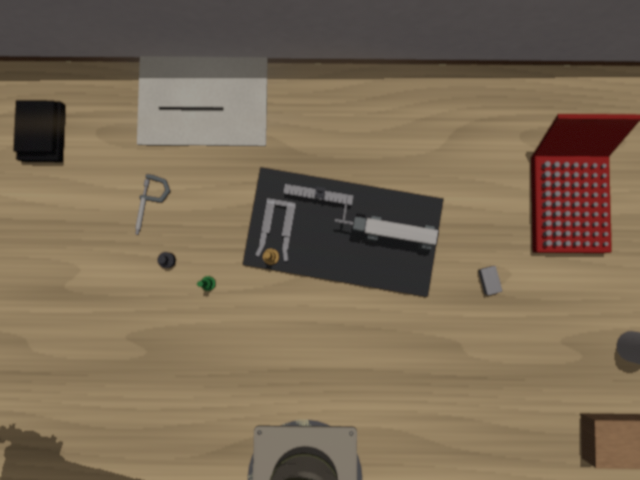

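View pics/scene0.png

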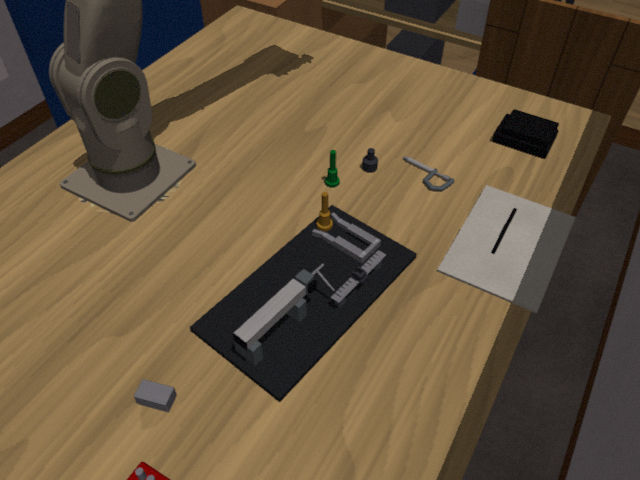

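The top view shows the granite plate with corners near (261,168), (443,198), (428,297) and (243,265). There are two spindle-shaped parts: brass at (270,257) in the slot mouth and green at (207,284) on the bench. The brass one is meant, by its colour and its place in the slot. The head is at about (360,224) and the rider at about (320,195).

```bash
cat > h.py <<'E'
import numpy as np,cv2
from bench import r,camera,calibration
def cam(n,obs=None):
    c=calibration(n); f=240/np.tan(np.radians(c["vfov"]/2))
    K=np.array([[f,0,c["cx"]],[0,f,c["cy"]],[0,0,1]])
    if n=="wrist":
        T=np.eye(4);T[:3,:3]=obs["tool_rot"];T[:3,3]=obs["position"]
        M=T@c["mount"]; return K,M[:3,:3],M[:3,3]
    R=cv2.Rodrigues(c["rvec"])[0]; return K,R.T,-R.T@c["tvec"]
def ray(C,p): 
    K,R,t=C; d=R@np.linalg.inv(K)@np.array([p[0],p[1],1.]); return t,d
def onz(C,p,z):
    t,d=ray(C,p); return t+d*(z-t[2])/d[2]
def proj(C,P):
    K,R,t=C; q=K@(R.T@(np.array(P)-t)); return q[:2]/q[2]
def hsv(im): return cv2.cvtColor(im,cv2.COLOR_RGB2HSV)
E
python3 - <<'E'
from h import *
top=cv2.imread("pics/top0.png")[:,:,::-1];sc=cv2.imread("pics/scene0.png")[:,:,::-1]
C=cam("top");S=cam("scene")
for n,im,Cm,roi in(("top",top,C,(150,310,230,460)),("scene",sc,S,(200,395,185,425))):
    h=hsv(im); m=np.zeros((480,640),np.uint8); a,b,c,d=roi
    g=((h[...,1]<70)|(h[...,2]<50)).astype(np.uint8)
    m[a:b,c:d]=g[a:b,c:d]; cs,_=cv2.findContours(m,0,2); k=max(cs,key=cv2.contourArea)
    if n=="scene": k=cv2.convexHull(k)
    w=np.array([onz(Cm,p[0],.015)[:2] for p in k.astype(float)]).astype(np.float32)
    print(n,cv2.minAreaRect(w*1000),(cv2.boxPoints(cv2.minAreaRect(w*1000))).round(1).tolist())
    br=((h[...,0]>12)&(h[...,0]<28)&(h[...,1]>170)&(h[...,2]>60)).astype(np.uint8)
    m[:]=0
    a,b,c,d=(245,270,258,285) if n=="top" else(185,235,310,340)
    m[a:b,c:d]=br[a:b,c:d]; ys,xs=np.nonzero(m); print(len(xs),xs.min(),xs.max(),ys.min(),ys.max(),xs.mean(),ys.mean())
cv2.imwrite("pics/c1.png",np.vstack([cv2.resize(top[150:310,230:450],None,fx=3,fy=3,interpolation=2)[:,:,::-1]]))
E
```

```text
top ((552.09521484375, -82.04173278808594), (428.4547119140625, 227.42758178710938), 80.6595458984375) [[405.1000061035156, -275.0], [629.5, -311.8999938964844], [699.0999755859375, 110.9000015258789], [474.70001220703125, 147.8000030517578]]Traceback (most recent call last):
  File "<stdin>", line 14, in <module>
    return umr_minimum(a, axis, None, out, keepdims, initial, where)
ValueError: zero-size array to reduction operation minimum which has no identity
```

Run:
```python
from h import *
top=cv2.imread("pics/top0.png")[:,:,::-1].copy();sc=cv2.imread("pics/scene0.png")[:,:,::-1].copy()
C=cam("top");S=cam("scene")
for n,im,roi in(("top",top,(244,270,258,284)),("scene",sc,(188,232,312,336))):
    a,b,c,d=roi; h=hsv(im)[a:b,c:d].astype(int)
    m=(h[...,0]>10)&(h[...,0]<30)&(h[...,1]>(150 if n=="top" else 165))&(h[...,2]>40)
    ys,xs=np.nonzero(m); print(n,len(xs)); 
    for y in range(0,b-a,2): 
        x=np.nonzero(m[y])[0]; print(y+a,(x.min()+c,x.max()+c) if len(x) else None,end="; ")
o=np.array([575.,-35.1,0])/1000;a=np.radians(-9.34);R=np.array([[np.cos(a),-np.sin(a),0],[np.sin(a),np.cos(a),0],[0,0,1]])
for nm,P in dict(head=(0,-70,78),).items(): print(nm,proj(C,o+R@(np.array(P)/1000)))
# measured features -> gauge frame
for nm,p,z in(("head",(360,224),.096),("slotendL",(268,202),.033),("slotendR",(295,205),.033),("rider",(320,195),.06),("bar0",(284,190),.045),("bar1",(353,199),.045)):
    print(nm,(R.T@(onz(C,p,z)-o)*1000).round(1))
np.savez("g.npz",o=o,R=R)
big=[cv2.resize(top[160:280,240:380],None,fx=5,fy=5,interpolation=2)]
cv2.imwrite("pics/c1.png",big[0][:,:,::-1])
```

```text
top 10
244 None; 246 None; 248 None; 250 None; 252 None; 254 None; 256 None; 258 (np.int64(268), np.int64(270)); 260 (np.int64(267), np.int64(271)); 262 None; 264 None; 266 None; 268 None; scene 360
188 None; 190 None; 192 (np.int64(323), np.int64(326)); 194 (np.int64(322), np.int64(327)); 196 (np.int64(322), np.int64(327)); 198 (np.int64(322), np.int64(326)); 200 (np.int64(322), np.int64(326)); 202 (np.int64(322), np.int64(326)); 204 (np.int64(322), np.int64(327)); 206 (np.int64(322), np.int64(326)); 208 (np.int64(322), np.int64(327)); 210 (np.int64(322), np.int64(328)); 212 (np.int64(320), np.int64(329)); 214 (np.int64(320), np.int64(329)); 216 (np.int64(320), np.int64(329)); 218 (np.int64(319), np.int64(329)); 220 (np.int64(317), np.int64(331)); 222 (np.int64(316), np.int64(332)); 224 (np.int64(316), np.int64(332)); 226 (np.int64(317), np.int64(331)); 228 (np.int64(318), np.int64(330)); 230 (np.int64(323), np.int64(328)); head [354.56458837 223.78522215]
head [ -0.3 -80.9  96. ]
slotendL [ 19.7 129.6  33. ]
slotendR [23.5 68.2 33. ]
rider [51.8 15.6 60. ]
bar0 [51.2 97.6 45. ]
bar1 [ 57.8 -58.4  45. ]
```

View pics/c1.png

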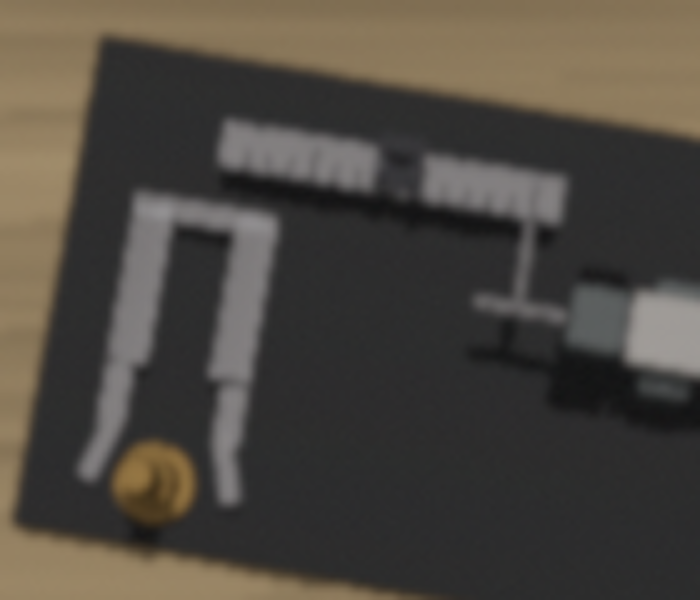

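The enlarged crop confirms the brass spindle, its flange near crop (153,482), in the flared mouth of the slot. The end stop is at about (205,208), the rider at (402,165), the pointer at (533,195) and the head at (600,320).

```bash
cat >> h.py <<'E'
try:
    G=np.load("g.npz");o,R=G["o"],G["R"]
except Exception: pass
def tog(P): return (R.T@(np.array(P)-o)*1000)
def tow(P): return o+R@(np.array(P)/1000.)
def goto(P,yaw=None):  # P gauge mm TCP target; prints shift in tool units after twist
    ob=r.get_obs(); T=ob["tool_rot"]; d=T.T@(tow(P)-ob["position"])
    e=R.T@T[:,1]; print("tcp g",tog(ob["position"]).round(1),"units",(d/.04).round(3),"yawerr deg(+=twist needed)",round(float(np.degrees(np.arctan2(e[1],e[0]))),2),"t",ob["time"])
E
python3 - <<'E'
from h import *
C=cam("top");S=cam("scene")
px=lambda x,y:(240+x/5-.4,160+y/5-.4)
for n,p,z in(("stopL",px(140,200),.033),("stopR",px(275,222),.033),("lipL",px(130,365),.033),("lipR",px(228,380),.033),("wallLmid_top",px(115,370),.028),("guideLend",px(88,475),.028),("guideRend",px(230,500),.028),("flange",px(153,482),.02),("rider",px(402,165),.06),("ptr",px(533,222),.052),("rod",px(475,300),.078)):
    print(n,tog(onz(C,p,z)).round(1))
print("scene stemtop",tog(onz(S,(324.5,192.5),.110)).round(1),"stem mid",tog(onz(S,(324.5,203),.085)).round(1),"flange",tog(onz(S,(324,225),.02)).round(1))
goto((-90,97,200))
E
```

```text
stopL [ 24.9 131.4  33. ]
stopR [25.6 69.5 33. ]
lipL [-49.6 122.4  33. ]
lipR [-48.6  77.7  33. ]
wallLmid_top [-52.7 129.3  28. ]
guideLend [-101.6  132.7   28. ]
guideRend [-101.6   67.6   28. ]
flange [-99.4 104.1  20. ]
rider [57.1 16.5 60. ]
ptr [ 43.1 -45.2  52. ]
rod [  1.5 -25.6  78. ]
scene stemtop [-100.4  105.   110. ] stem mid [-96.7 100.9  85. ] flange [-95.9  99.2  20. ]
tcp g [-516.4  563.5  230.7] units [-11.674 -10.647   0.78 ] yawerr deg(+=twist needed) 84.8 t 0.15
```

```bash
python3 -m inch '[-0.95,-0.9,0,0,85,-1,-0.9,0,0,85,-1,-0.9,0,0,85,-1,-0.9,0,0,85,-1,-0.9,0,0,85]'; python3 -m inch '[-1,-0.9,0,0,85,-1,-0.9,0,0,85,-1,-0.9,0,0,85,-1,-0.9,0,0,85,-1,-0.9,0,0,85]'
python3 -m inch '[-1,-0.9,0,0,60,-0.7,-0.8,0,0,60,0,0,0,1,60,0,0,0,1,60,0,0,0,1,60]'; python3 -m inch '[0,0,0,1,60,0,0,0,1,60,0,0,0,1,60,0,0,0,1,60,0,0,0,1,60]';python3 -m inch '[0,0,0,1,60,0,0,0,1,60,0,0,0,1,60,0,0,0,1,60,0,0,0,1,60]';python3 -m inch '[0,0,0,1,60,0,0,0,1,60,0,0,0,1,60,0,0,0,0.95,60,0,0,0,0,60]'
python3 - <<'E'
from h import *
goto((-97,101,200))
ob=r.get_obs(); im=camera("wrist"); cv2.imwrite("pics/w1.png",im[:,:,::-1])
E
```

```text
time: 0.78
position: [0.3041, 0.3793, 0.2312]
tool_rot: [[-0.968, 0.251, -0.0], [0.251, 0.968, 0.0], [0.0, 0.0, -1.0]]
contact_force: [0.4, 0.4, 1.0]
grip_width: 0.0849
finger_force: 0.0
time: 1.4
position: [0.4524, 0.155, 0.2314]
tool_rot: [[-0.968, 0.251, 0.0], [0.251, 0.968, 0.0], [-0.0, 0.0, -1.0]]
contact_force: [1.3, 0.5, 0.6]
grip_width: 0.085
finger_force: 0.0
time: 2.02
position: [0.5004, 0.0736, 0.2311]
tool_rot: [[-0.868, 0.496, -0.0], [0.496, 0.868, -0.0], [0.0, -0.0, -1.0]]
contact_force: [-0.5, 0.5, 0.8]
grip_width: 0.0596
finger_force: 0.0
time: 2.65
position: [0.5003, 0.0737, 0.2311]
tool_rot: [[-0.578, 0.816, -0.0], [0.816, 0.578, 0.0], [0.0, -0.0, -1.0]]
contact_force: [-0.7, -0.8, -0.3]
grip_width: 0.0602
finger_force: 0.0
time: 3.28
position: [0.5003, 0.0737, 0.2311]
tool_rot: [[-0.179, 0.984, -0.0], [0.984, 0.179, -0.0], [0.0, -0.0, -1.0]]
contact_force: [-0.3, -0.8, -0.2]
grip_width: 0.0602
finger_force: 0.0
time: 3.9
position: [0.5004, 0.0737, 0.2311]
tool_rot: [[0.161, 0.987, -0.0], [0.987, -0.161, 0.0], [-0.0, -0.0, -1.0]]
contact_force: [-0.3, 0.4, 0.4]
grip_width: 0.0599
finger_force: 0.0
tcp g [-91.3  95.2 231.1] units [ 0.144 -0.142  0.778] yawerr deg(+=twist needed) 0.08 t 3.9
```

View pics/w1.png

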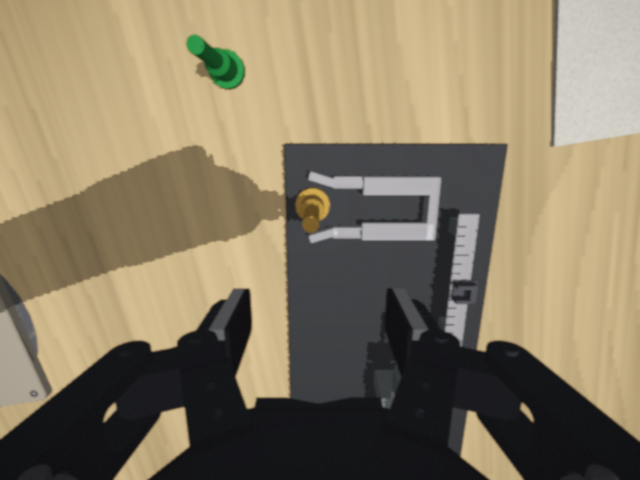

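Wrist view: the stem top is at about (311,226) and the flange at about (313,204), between the flared guides. The end stop is near x=433 and the rider at about (463,292). I'll measure these in gauge coordinates.

Run:
```python
from h import *
ob=r.get_obs(); W=cam("wrist",ob)
im=cv2.imread("pics/w1.png")[:,:,::-1]
h=hsv(im).astype(int); m=((h[...,0]>10)&(h[...,0]<30)&(h[...,1]>150)).astype(np.uint8); m[:185]=0;m[240:]=0;m[:,:288]=0;m[:,336:]=0
m=cv2.morphologyEx(m,cv2.MORPH_OPEN,np.ones((3,3),np.uint8))
for y in range(186,240,3):
    x=np.nonzero(m[y])[0]
    if len(x): print(y,x.min(),x.max(),end="; ")
print()
for n,p,z in(("stemtop",(311,226),.11),("flange",(313,204),.025),("lipA",(363,187),.033),("lipinnerA",(400,195),.033),("lipinnerB",(400,223),.033),("stopin",(428,210),.033),("stopout",(441,178),.033),("plateTL",(284,143),.015),("plateTR",(507,143),.015),("rider",(463,292),.06),("barTop",(469,213),.045),("barL",(459,213),.045),("barR",(479,213),.045)):
    print(n,tog(onz(W,p,z)).round(1))
cv2.imwrite("pics/c2.png",cv2.resize(im[135:345,280:520],None,fx=3,fy=2.8,interpolation=2)[:,:,::-1])
```

```text
189 306 317; 192 301 322; 195 299 325; 198 298 326; 201 297 327; 204 296 328; 207 297 327; 210 297 326; 213 299 325; 216 301 323; 219 304 319; 222 304 317; 225 304 317; 228 305 316; 231 309 311; 
stemtop [-95.7 101.1 110. ]
flange [-95.3 104.   25. ]
lipA [-45.  122.8  33. ]
lipinnerA [ -7.4 114.9  33. ]
lipinnerB [-5.3 85.9 33. ]
stopin [22.4 99.6 33. ]
stopout [ 32.3 132.   33. ]
plateTL [-125.   164.9   15. ]
plateTR [102.3 165.8  15. ]
rider [56.7 20.9 60. ]
barTop [59.2 99.1 45. ]
barL [49.3 99.1 45. ]
barR [69.1 99.2 45. ]
```

View pics/c2.png

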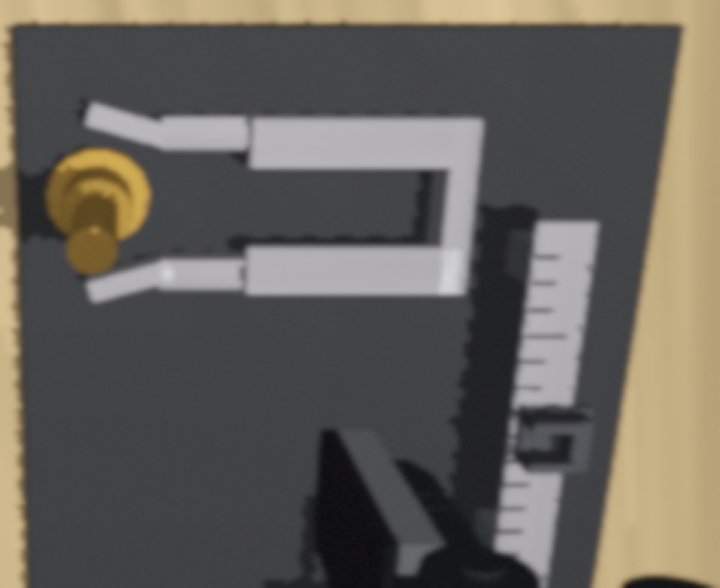

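```bash
python3 - <<'E'
from h import *
np.savez("g.npz",o=o+R@np.array([.0037,.0006,0]),R=R)
E
python3 -c "
from h import *
goto((-99,102,72))"
```

```text
tcp g [-95.   94.7 231.2] units [ 0.184 -0.1    3.979] yawerr deg(+=twist needed) 0.15 t 3.95
```

```bash
python3 -m inch '[0.184,-0.1,0.5,0,60,0,0,0.9,0,60,0,0,0.9,0,60,0,0,0.9,0,60,0,0,0.78,0,60]' 20; python3 -m inch '[0,0,0,0,60,0,0,0,0,30,0,0,0,0,14,0,0,0,0,5,0,0,0,0,0]' 25;python3 -m inch '[0,0,0,0,0,0,0,0,0,0]'
python3 -c "
from h import *
goto((4,100,72))"
```

```text
time: 4.58
position: [0.4975, 0.0816, 0.0708]
tool_rot: [[0.159, 0.987, -0.0], [0.987, -0.159, -0.0], [-0.0, -0.0, -1.0]]
contact_force: [-0.5, 0.2, 0.1]
grip_width: 0.0599
finger_force: 0.0
time: 5.2
position: [0.4984, 0.0819, 0.0731]
tool_rot: [[0.161, 0.987, 0.001], [0.987, -0.161, 0.001], [0.001, 0.001, -1.0]]
contact_force: [-1.9, -0.7, 7.3]
grip_width: 0.0129
finger_force: 27.4
time: 5.45
position: [0.4984, 0.0819, 0.073]
tool_rot: [[0.161, 0.987, 0.001], [0.987, -0.161, 0.001], [0.001, 0.001, -1.0]]
contact_force: [-1.7, 0.0, 6.4]
grip_width: 0.0125
finger_force: 27.4
tcp g [-98.3 102.4  73. ] units [-0.062  2.557  0.029] yawerr deg(+=twist needed) 0.05 t 5.45
```

```bash
python3 -m inch '[-0.03,0.1,-0.02,0,0,-0.03,0.3,0,0,0,0,0.3,0,0,0,0,0.3,0,0,0,0,0.3,0,0,0]'; python3 -m inch '[0,0.25,0,0,0,0,0.25,0,0,0,0,0.25,0,0,0,0,0.15,0,0,0,0,0,0,0,0]'
python3 -c "
from h import *
goto((4,100,72))"
```

```text
time: 6.08
position: [0.5499, 0.0707, 0.0731]
tool_rot: [[0.161, 0.987, 0.0], [0.987, -0.161, 0.0], [0.0, 0.0, -1.0]]
contact_force: [-0.7, 0.6, 7.7]
grip_width: 0.012
finger_force: 27.3
time: 6.7
position: [0.5857, 0.0647, 0.0731]
tool_rot: [[0.162, 0.987, 0.002], [0.987, -0.162, -0.0], [0.0, 0.002, -1.0]]
contact_force: [1.6, -0.5, 3.0]
grip_width: 0.0124
finger_force: 27.1
tcp g [-9.3 99.6 73.1] units [0.009 0.333 0.029] yawerr deg(+=twist needed) 0.03 t 6.7
```

```bash
python3 -m inch '[0,0.1,0,0,0,0,0.1,0,0,0,0,0,0,0,0]';python3 -m inch '[0,0.05,0,0,0,0,0,0,0,0]'; python3 -m inch '[0,0.05,0,0,0,0,0,0,0,0]'
```

```text
time: 7.08
position: [0.5927, 0.0637, 0.0731]
tool_rot: [[0.161, 0.987, 0.001], [0.987, -0.161, 0.0], [0.0, 0.001, -1.0]]
contact_force: [0.9, -0.4, 5.6]
grip_width: 0.0128
finger_force: 27.2
time: 7.32
position: [0.5944, 0.0635, 0.0731]
tool_rot: [[0.161, 0.987, 0.0], [0.987, -0.161, 0.0], [0.0, 0.0, -1.0]]
contact_force: [-1.1, 0.1, 5.5]
grip_width: 0.0126
finger_force: 27.3
time: 7.58
position: [0.5956, 0.0633, 0.0732]
tool_rot: [[0.161, 0.987, -0.002], [0.987, -0.161, 0.001], [0.0, -0.002, -1.0]]
contact_force: [-5.8, 0.3, 10.4]
grip_width: 0.0121
finger_force: 28.3
```

```bash
python3 -m inch '[0,0.05,0,0,0,0,0,0,0,0]'; python3 -m inch '[0,0.05,0,0,0,0,0,0,0,0]'
python3 -c "
from h import *
goto((4,100,72))"
```

```text
time: 7.82
position: [0.5965, 0.0633, 0.0733]
tool_rot: [[0.161, 0.987, -0.004], [0.987, -0.161, 0.001], [0.0, -0.004, -1.0]]
contact_force: [-12.2, 0.5, 18.4]
grip_width: 0.0126
finger_force: 31.0
time: 8.07
position: [0.5976, 0.0633, 0.0734]
tool_rot: [[0.161, 0.987, -0.006], [0.987, -0.161, 0.002], [0.001, -0.006, -1.0]]
contact_force: [-17.1, 1.8, 22.7]
grip_width: 0.0123
finger_force: 35.8
tcp g [  2.6 100.1  73.4] units [-0.003  0.035  0.035] yawerr deg(+=twist needed) 0.08 t 8.075
```

```bash
python3 -m inch '[0,-0.1,0,0,0,0,0,0,0,0]'; python3 -m inch '[0,0,0,0,20,0,0,0,0,30,0,0,0,0,40,0,0,0,0,50,0,0,0,0,50]'
python3 -m inch '[0,0,-0.5,0,50,0,0,-0.9,0,50,0,0,-0.9,0,50,0,0,-0.9,0,50,0,0,0,0,50]'
python3 - <<'E'
from h import *
goto((0,-80,200)); ob=r.get_obs(); im=camera("wrist"); cv2.imwrite("pics/w2.png",im[:,:,::-1])
E
```

```text
time: 8.32
position: [0.5954, 0.0634, 0.0732]
tool_rot: [[0.161, 0.987, -0.001], [0.987, -0.161, 0.001], [0.0, -0.002, -1.0]]
contact_force: [-5.4, 0.2, 8.9]
grip_width: 0.0128
finger_force: 28.0
time: 8.95
position: [0.5961, 0.0631, 0.0728]
tool_rot: [[0.161, 0.987, -0.0], [0.987, -0.161, 0.0], [0.0, -0.0, -1.0]]
contact_force: [0.0, -0.1, 0.0]
grip_width: 0.0499
finger_force: 0.0
time: 9.57
position: [0.5978, 0.063, 0.2054]
tool_rot: [[0.162, 0.987, 0.006], [0.987, -0.162, 0.002], [0.003, 0.006, -1.0]]
contact_force: [-0.6, 0.3, -0.8]
grip_width: 0.0505
finger_force: 0.0
tcp g [  2.9  99.9 205.4] units [-4.497 -0.075  0.122] yawerr deg(+=twist needed) 0.02 t 9.575
```

View pics/w2.png

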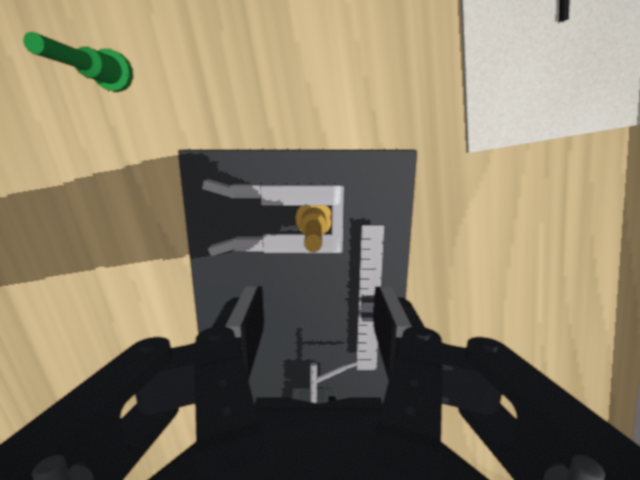

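The spindle stands upright and against the stop: the flange is at (313,217) and the stop's inner edge at about x=333. It has been let go. Next I'll go above the head.

```bash
python3 -m inch '[-0.9,-0.07,0,0,50,-0.9,0,0,0,50,-0.9,0,0,0,50,-0.9,0,0,0,50,-0.8,0,0,0,50]'; python3 -m inch '[0,0,0,0,50,0,0,0,0,50]'
python3 - <<'E'
from h import *
goto((0,-80,59)); ob=r.get_obs(); im=camera("wrist"); cv2.imwrite("pics/w3.png",im[:,:,::-1])
np.savez("w3.npz",**{k:ob[k] for k in("position","tool_rot")})
E
```

```text
time: 10.25
position: [0.564, -0.1115, 0.2005]
tool_rot: [[0.162, 0.987, -0.001], [0.987, -0.162, 0.0], [-0.0, -0.001, -1.0]]
contact_force: [1.1, -0.8, -0.2]
grip_width: 0.05
finger_force: 0.0
time: 10.5
position: [0.5647, -0.1094, 0.2005]
tool_rot: [[0.161, 0.987, -0.001], [0.987, -0.161, 0.001], [0.0, -0.001, -1.0]]
contact_force: [0.2, 0.7, -0.4]
grip_width: 0.0501
finger_force: 0.0
tcp g [ -1.8 -75.6 200.5] units [-0.111  0.047  3.538] yawerr deg(+=twist needed) 0.07 t 10.5
```

View pics/w3.png

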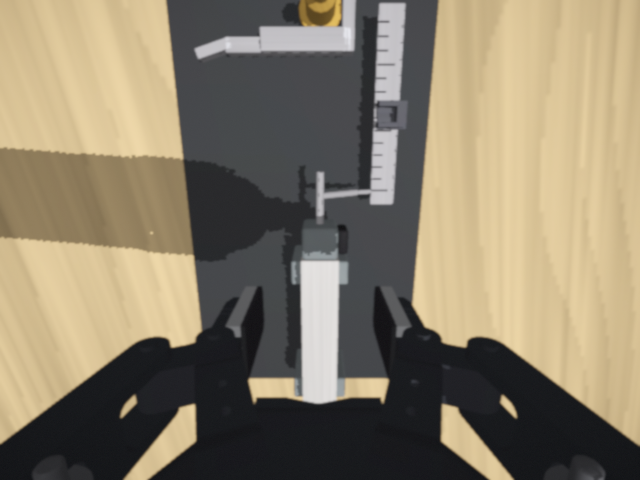

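Run:
```python
from h import *
im=cv2.imread("pics/w3.png")
cv2.imwrite("pics/c3.png",cv2.resize(im[90:270,290:420],None,fx=3.3,fy=3.3,interpolation=2))
```

```text
(no output)
```

View pics/c3.png

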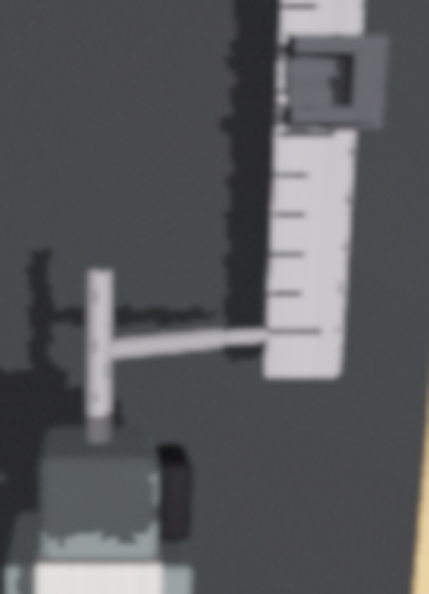

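The crop shows the pointer tip at crop (267,334), the rider's top spanning rows 36 to 128 with the gap's middle near row 81, and the head top spanning columns 40 to 160 with the button to its right.

Run:
```python
from h import *
d=np.load("w3.npz"); W=cam("wrist",d); q=lambda x,y:(290+x/3.3-.35,90+y/3.3-.35)
for n,p,z in(("tip",q(267,334),.052),("riderA",q(335,36),.06),("riderB",q(335,128),.06),("gap",q(335,81),.06),("headL",q(40,500),.096),("headR",q(160,500),.096),("headFrontT",q(100,455),.096),("headFrontB",q(100,428),.060),("rodtip",q(100,268),.078),("rod",q(98,418),.078),("barend",q(303,378),.045)):
    print(n,tog(onz(W,p,z)).round(1))
```

```text
tip [ 44.5 -45.1  52. ]
riderA [56.1 26.2 60. ]
riderB [57.3  5.6 60. ]
gap [56.7 16.2 60. ]
headL [-13.  -77.5  96. ]
headR [ 14.7 -77.4  96. ]
headFrontT [  0.8 -66.8  96. ]
headFrontB [  1.  -68.5  60. ]
rodtip [  0.7 -26.3  78. ]
rod [  0.4 -62.   78. ]
barend [ 55.8 -57.9  45. ]
```

```bash
python3 -c "
from h import *
goto((3,-77,60))"
python3 -m inch '[-0.03,0.12,0.5,0,54,0,0,0.8,0,54,0,0,0.8,0,54,0,0,0.8,0,54,0,0,0.3,0,54]';python3 -m inch '[0,0,0.3,0,54,0,0,0,0,54]' 25;python3 -c "
from h import *
goto((3,-77,60))"
```

```text
tcp g [ -1.7 -75.1 200.5] units [-0.049  0.12   3.513] yawerr deg(+=twist needed) 0.13 t 10.55
time: 11.18
position: [0.5681, -0.1113, 0.0701]
tool_rot: [[0.161, 0.987, -0.004], [0.987, -0.161, 0.0], [-0.001, -0.004, -1.0]]
contact_force: [-0.7, 0.7, -0.7]
grip_width: 0.054
finger_force: 0.0
time: 11.42
position: [0.5694, -0.112, 0.0606]
tool_rot: [[0.161, 0.987, -0.001], [0.987, -0.161, 0.0], [-0.0, -0.001, -1.0]]
contact_force: [-0.4, -0.6, -0.4]
grip_width: 0.0539
finger_force: 0.0
tcp g [  3.2 -77.4  60.6] units [ 0.009 -0.005  0.014] yawerr deg(+=twist needed) 0.06 t 11.425
```

```bash
python3 -m inch '[0,0,0,0,40,0,0,0,0,30,0,0,0,0,20,0,0,0,0,10,0,0,0,0,10]' 30;python3 -m inch '[0,0,0,0,10,0,0,0,0,10]';python3 -c "
from h import *
goto((3,-77,60))"
```

```text
time: 12.05
position: [0.5669, -0.1117, 0.0615]
tool_rot: [[0.162, 0.987, -0.005], [0.987, -0.162, 0.002], [0.001, -0.005, -1.0]]
contact_force: [-17.3, 3.9, 14.3]
grip_width: 0.0308
finger_force: 28.4
time: 12.3
position: [0.5669, -0.1117, 0.0615]
tool_rot: [[0.162, 0.987, -0.005], [0.987, -0.162, 0.002], [0.001, -0.005, -1.0]]
contact_force: [-17.1, 4.1, 15.2]
grip_width: 0.0311
finger_force: 28.4
tcp g [  0.8 -77.5  61.5] units [0.013 0.056 0.038] yawerr deg(+=twist needed) 0.03 t 12.3
```

Opening is 31 mm, so the button is fully in. I'll relieve the side load and draw the arm out.

```bash
python3 -m inch '[0,-0.05,-0.03,0,10,0.1,0,0,0,10,0.2,0,0,0,10,0.2,0,0,0,10,0.2,0,0,0,10]';python3 -m inch '[0.2,0,0,0,10,0.2,0,0,0,10,0.2,0,0,0,10,0.1,0,0,0,10,0,0,0,0,10]';python3 - <<'E'
from h import *
goto((1,-16.3,60)); ob=r.get_obs(); im=camera("wrist"); cv2.imwrite("pics/w4.png",cv2.resize(im[60:300,250:450],None,fx=2.5,fy=2.5,interpolation=2)[:,:,::-1])
np.savez("w4.npz",**{k:ob[k] for k in("position","tool_rot")})
E
```

```text
time: 12.92
position: [0.5715, -0.0835, 0.0618]
tool_rot: [[0.161, 0.987, -0.001], [0.987, -0.161, 0.0], [-0.0, -0.001, -1.0]]
contact_force: [-3.2, -2.7, -7.4]
grip_width: 0.0303
finger_force: 35.4
time: 13.55
position: [0.5761, -0.0554, 0.0618]
tool_rot: [[0.161, 0.987, -0.001], [0.987, -0.161, 0.001], [0.001, -0.001, -1.0]]
contact_force: [-5.0, -0.8, -8.6]
grip_width: 0.0303
finger_force: 35.5
tcp g [  0.7 -20.5  61.8] units [0.105 0.008 0.045] yawerr deg(+=twist needed) 0.1 t 13.55
```

View pics/w4.png

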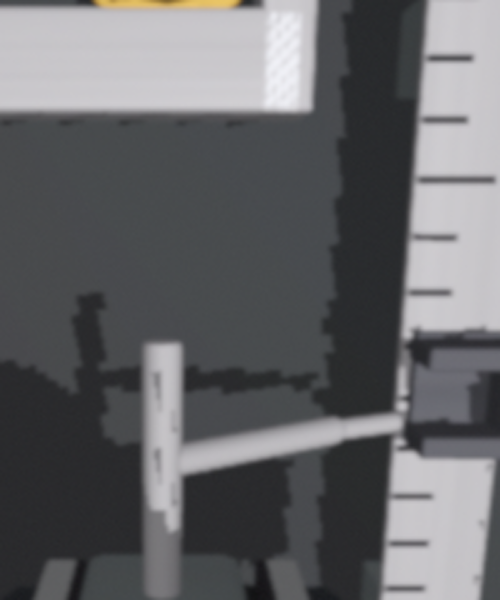

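The pointer tip is at crop (403,423), just short of the rider gap. The prong tops span rows 348–372 and 437–457 of the crop.

Run:
```python
from h import *
d=np.load("w4.npz"); W=cam("wrist",d); q=lambda x,y:(250+x/2.5-.3,60+y/2.5-.3)
for n,p,z in(("tip",q(403,423),.052),("A",q(450,348),.06),("a",q(450,372),.06),("b",q(450,437),.06),("B",q(450,457),.06)):
    print(n,tog(onz(W,p,z)).round(1))
```

```text
tip [45.  11.3 52. ]
A [49.8 26.6 60. ]
a [50.2 22.5 60. ]
b [51.3 10.8 60. ]
B [51.6  7.1 60. ]
```

```bash
python3 -m inch '[0.06,0,0,0,10,0.06,0,0,0,10,0,0,0,0,10,0,0,0,0,10]';python3 - <<'E'
from h import *
goto((1,-16.3,60)); ob=r.get_obs(); im=camera("wrist"); cv2.imwrite("pics/w5.png",cv2.resize(im[60:300,250:450],None,fx=2.5,fy=2.5,interpolation=2)[:,:,::-1])
np.savez("w4.npz",**{k:ob[k] for k in("position","tool_rot")})
E
```

```text
time: 14.1
position: [0.5767, -0.0516, 0.0618]
tool_rot: [[0.161, 0.987, -0.001], [0.987, -0.161, 0.0], [0.0, -0.001, -1.0]]
contact_force: [-5.2, -2.0, -8.0]
grip_width: 0.0301
finger_force: 35.6
tcp g [  0.7 -16.6  61.8] units [0.009 0.008 0.044] yawerr deg(+=twist needed) 0.05 t 14.1
```

View pics/w5.png

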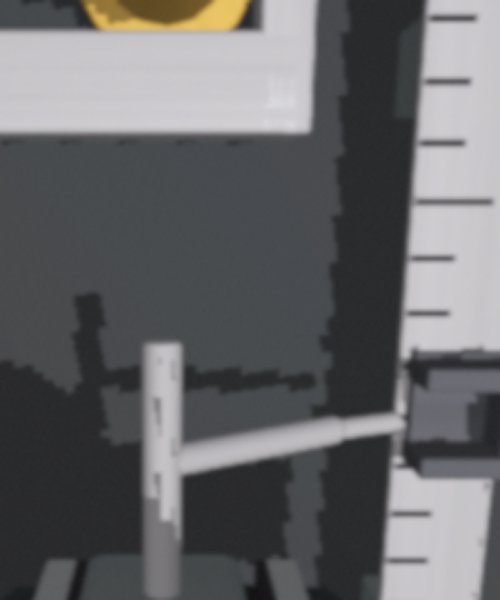

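The tip at (403,423) now points between the prongs, whose inner edges are at about rows 390 and 457; it is roughly 1 mm short. One small nudge, then I'll hand in.

```bash
python3 -m inch '[0.03,0,0,0,10,0,0,0,0,10,0,0,0,0,10,0,0,0,0,10]';python3 -c "
from h import *
print(r.finish_job())"
```

```text
time: 14.65
position: [0.5769, -0.0507, 0.0618]
tool_rot: [[0.162, 0.987, -0.001], [0.987, -0.162, 0.0], [-0.0, -0.001, -1.0]]
contact_force: [-5.5, -1.1, -7.7]
grip_width: 0.0305
finger_force: 35.6
the job is handed in; nothing more can be done
None
```

I handed the job in at 14.65 s; no verdict came back. The spindle looked fully home, upright and released, and the head is held still with the button squeezed, the pointer by my estimate within about 1 mm of the middle of the rider's gap.

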